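Pack the stamping kit into the desk caddy

ROBOT

A 6-joint arm with a two-finger parallel gripper is mounted at the origin on a cart in front of the work surface, level with it; the furniture and walls round the work are solid. World frame = base frame: x ahead of the robot, y to its left, z up, the work surface at z = 0. Lengths are in m, angles in degrees, forces in N, time in s.
With the tool pointing down it reaches from about 0.4 to 0.825 m from the base axis. Payload 7 kg.
Tool frame: the origin (TCP) lies midway between the tips of the shut fingers; the grasp point (between the pads) lies 19 mm behind it; z points along the fingers, y is the line along which they close (so a half turn about z gives the same grasp; the last joint's range is limited). The gripper opens to 88 mm and grips with 3 to 60 N. Pads are 19 mm wide; open, the fingers measure 130 mm over their backs; the gripper's body (78 mm by 193 mm) begins 47 mm behind the grasp point.
Start: joints at [-52.649, 20.546, 0.682, 0, -70.136, -16.507], TCP at [0.24, -0.631, 0.227] pointing down, gripper open.
Joint ranges: [-176.03, 176.03], [-82.01, 121.73], [-58.28, 71.71], [-173.87, 95.51], [-174.79, -0.11], [-173.66, 173.66]. Speed limits (degrees/s): [136.94, 136.94, 172.46, 180, 180, 180].

INTERFACE

Orientations are given as [roll, pitch, yaw] about the fixed x, y, z axes, in that order (R = Rz(yaw) Ry(pitch) Rx(roll)).
In Python, from plant import ctrl gives the robot as it stands.
- The arm moves only by the tool step_arm, never from a script. Its argument "rows" is a list of rows, each a list of 3 entries, a list of its own where there are three numbers: the closure, from 0 (fully open) to 1 (shut), then the shift along the world's x, y, z in mm, then the turn, a rotation vector about the world's x, y, z in rad. A call has exactly 5 rows; each row is the pose to reach, as a shift and turn from the pose commanded when the call began; what a row does not reach only later rows make up. A row lasts 1/12 s, in which the tool goes at most 41.7 mm and 7.16 degrees, less where a joint would pass 70% of its speed; a pose out of reach is approached as far as the arm can. A call with a gripper value outside its range is refused whole. The fingers move at their own pace and stop on an object; the grip force is fixed at half the most. Time passes only in rows, so rows that repeat a pose let the fingers close, or fill a call up. It gives the time, the measured TCP pose, the force, the opening and the grip force at its end, in the units of the state.
- ctrl.get_obs(): the state, without advancing time (a new reading comes with each control period).
- ctrl.snapshot(name): name is "scene" or "top" or "wrist"; returns the picture (480x640x3 uint8, red, green, blue); there is no depth.
- ctrl.camera_model(name): a dict with "intrinsics" (3x3 intrinsics, pixels), "R" (3x3) and "t" (3): a world point X has camera coordinates R X + t. Camera axes: x right, y down, z forward; pixel columns grow to the right and rows downward; lengths in m; the calibration is good to about 2 mm. A picture is of the moment at which its call begins: read the wrist's pose just before it. camera_model takes no time and is no camera call; for the wrist camera it gives the pose at the moment of the call.
- ctrl.close_job(): hands the job in; it is judged then, once.
The state is a dict: "clock": time; "joint_pos": joint angles; "qvel": joint speeds; "tau": joint torques, N m; "tool_pos": TCP position; "orientation": TCP orientation; "force": force on the tool from outside, world axes, zero at the start; "moment": the same for the moment, N m; "opening": finger opening in m; "gripper_force": force on a finger pad.
Only numpy, scipy, OpenCV 4.12 (cv2) and the standard library are available. Lean on these libraries where they do the work, as an engineer would, in place of code of your own. Each camera call takes 0.05 s, during which the arm holds its last target. There are 200 camera calls.

TASK

Pack the stamping kit into the desk caddy: the square ink bottle, the hand stamp that stands by itself, the tealight, and the middle stamp of the keyed row, each set upright and flat in the recess cut to its outline. Lift the middle stamp straight up out from between its two ball-knobbed neighbours, which do not belong to the kit: leave those standing where they are. Do not let the ink bottle tip.

Things in the scene. Friction and masses are not known exactly. Their poses are not given: they have to be found in the camera images.
- pocket_square: Light wooden plate, 88 mm square, fixed in one corner (any) of the dark caddy (198 mm square, outer wall 16 mm high; plates 90 mm apart). Origin: centre of its underside, z up; grey floor of the recess 4 mm above it, the wood round the recess 9 mm above it (recess 5 mm deep). This one has the large square recess, 74 x 74 mm inside, sides along its x and y: for the ink bottle.
- pocket_narrow: Light wooden plate, 88 mm square, fixed in one corner (any) of the dark caddy (198 mm square, outer wall 16 mm high; plates 90 mm apart). Origin: centre of its underside, z up; grey floor of the recess 4 mm above it, the wood round the recess 9 mm above it (recess 5 mm deep). This one has the narrow oblong recess, 44 mm (x) x 68 mm (y) inside: for the stamp with the oblong foot.
- pocket_round: Light wooden plate, 88 mm square, fixed in one corner (any) of the dark caddy (198 mm square, outer wall 16 mm high; plates 90 mm apart). Origin: centre of its underside, z up; grey floor of the recess 4 mm above it, the wood round the recess 9 mm above it (recess 5 mm deep). This one has the round recess, 58 mm across inside: for the tealight.
- pocket_cross: Light wooden plate, 88 mm square, fixed in one corner (any) of the dark caddy (198 mm square, outer wall 16 mm high; plates 90 mm apart). Origin: centre of its underside, z up; grey floor of the recess 4 mm above it, the wood round the recess 9 mm above it (recess 5 mm deep). Cross-shaped recess, 60 (x) x 56 (y) mm, both y sides notched 36 mm wide, 80 mm in y over the notches: for the keyed stamp.
- ink_bottle_center (a point): Square dark-blue ink bottle with a black cap, 54 x 54 mm, 64 mm high in all, 190 g; the flat-sided body takes the lower 46 mm (shoulders narrowing towards its top), the cap above it is 32 mm across and fixed. Point at its centre, 32 mm above its underside; x and y square to the sides. It stands loose and upright on the desk.
- oblong_stamp_center (a point): Hand stamp standing upright by itself: oblong wooden foot 24 mm (x) x 48 mm (y), 16 mm high, with a turned red-brown knob up to 24 mm thick above it, 69 mm high in all, 60 g. Point at its centre, 34.5 mm above its underside.
- tealight_center (a point): Tealight in a metal cup, 38 mm across, cup 15 mm high (18 mm with the wick), 10 g, loose on the desk. Point at its centre, 9 mm above its underside.
- keyed_stamp_center (a point): Middle one of three keyed wooden stamps in a row along its y; straight dark knob, 22 mm across, 26 to 68 mm up; 90 g. Block 40 (x) x 36 (y) x 26 mm high, a T-shaped tongue (head 18 mm wide) 12 mm out of each y face: 60 mm in y. Tongues sit with 2 mm play in the neighbours' grooves, open above: out only straight up, over 26 mm. Point on its axis, 34 mm above its underside.
- end_stamp_a_center (a point): The look-alike stamp at the +y end of the row, not wanted: block 40 mm (x) x 50 mm (y), 26 mm high, with a round ball-shaped dark knob (26 mm across, on a slim neck), 71 mm high in all; loose, 120 g. Its knob's axis is 44.5 mm from that of the middle stamp. Point on its axis, 35.5 mm above its underside.
- end_stamp_b_center (a point): The same look-alike stamp, mirrored, at the -y end of the row, not wanted: block 40 mm (x) x 50 mm (y), 26 mm high, ball-shaped knob, 71 mm high, loose, 120 g. Point on its axis, 35.5 mm above its underside.
Not all that is in view belongs to the job. Of the things that look like the part that bears oblong_stamp_center, the smaller one is meant. There is more than one size of the part that bears tealight_center; the job needs the smaller.

How it is judged:
By the outcome, as a careful person would: the job done as asked, in the order asked, and still so for the second after the job is handed in, with the robot touching nothing.
It also fails if it takes over 109 s, if anything falls off the work surface, if the arm or the gripper's body presses on something with over 40 N, if the wrist force passes 120 N, or if a joint passes its speed limit or range.

## Working session

There is one attempt and no reset: what is moved stays moved. The work goes in short steps, Python scripts to look and compute and a tool call to move; the robot and the scene stay as the last step left them, time stands still between calls to the robot, and variables do not carry over. Pictures are saved under pics/ and viewed, at most 14 in all, crops included, and the job is handed in when it is done.

Besides the shell and the picture viewer there is one more tool, called after "Emit:" by a JSON object that holds its "api" and its "payload". step_arm: Moves the arm, as the interface text tells. Its arguments: {"type":"object","properties":{"rows":{"type":"array"}},"required":["rows"]}

```bash
ls; mkdir -p pics
cat > h.py <<'E'
import numpy as np, cv2
from plant import ctrl
def snap(cam,name):
    im=ctrl.snapshot(cam); cv2.imwrite(f'pics/{name}.png',im[:,:,::-1]); return im
def ray(cam,uv,z,M=None):
    M=M or ctrl.camera_model(cam); K,R,t=[np.array(M[k]) for k in('intrinsics','R','t')]
    c=-R.T@t; d=R.T@np.linalg.inv(K)@np.array([uv[0],uv[1],1.]); return c+d*(z-c[2])/d[2]
def proj(cam,X,M=None):
    M=M or ctrl.camera_model(cam); K,R,t=[np.array(M[k]) for k in('intrinsics','R','t')]
    p=K@(R@np.array(X)+t); return p[:2]/p[2]
E
python3 - <<'E'
from h import *
for c in('scene','top'):
    snap(c,c+'0'); M=ctrl.camera_model(c); R=np.array(M['R']);print(c,-R.T@np.array(M['t']),R[2],M['intrinsics'][0])
print(ctrl.get_obs())
E
```

```text
pics
scene [ 0.15104495 -0.52981073  0.68815938] [ 0.45161042  0.4804839  -0.7517867 ] [479.74911744   0.         313.36416981]
top [ 0.42942645 -0.1029479   0.88803399] [ 0.1400849  -0.04223041 -0.9892385 ] [470.25878158   0.         313.12336043]
{'clock': 0.1, 'joint_pos': array([-5.26511552e+01,  2.05863462e+01,  6.38632692e-01, -1.66709309e-02,
       -7.01347213e+01, -1.65084948e+01]), 'qvel': array([ 0.04254604,  0.00624012,  0.211178  ,  0.03596152, -0.04368247,
       -0.00283138]), 'tau': array([-1.19376113e-03, -5.84163737e+01,  2.93750149e+01,  7.01544687e+00,
        1.01350847e-02, -7.50927461e-05]), 'tool_pos': array([ 0.23997514, -0.63043942,  0.22572787]), 'orientation': array([ 1.79916510e+02, -8.39990418e-03, -1.59165320e+02]), 'force': array([ 0.36681705,  0.23515804, -0.87251097]), 'moment': array([ 0.00291327, -0.00630604,  0.00858395]), 'gripper_force': 0.0, 'opening': 0.08744250992828342}
```

View pics/top0.png

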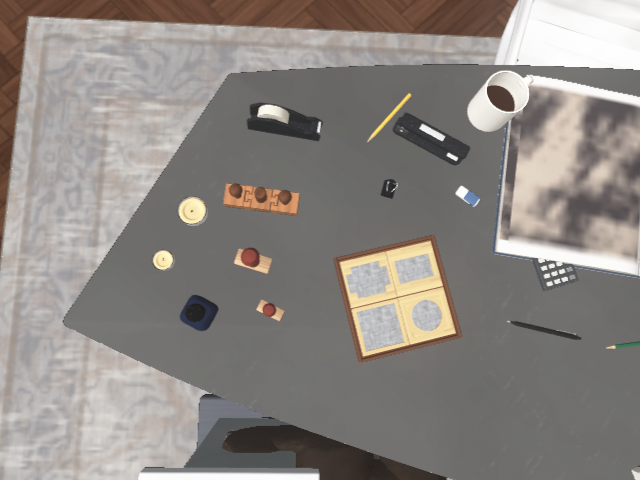

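View pics/scene0.png

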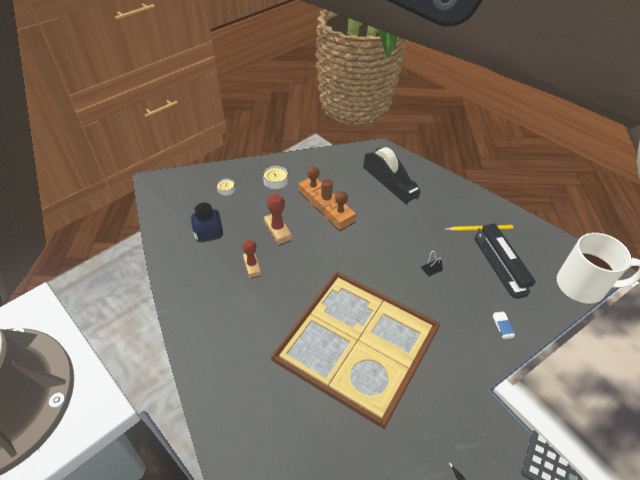

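Top view: the candidates are
- **Ink bottle:** (199,313), the only one.
- **Oblong stamps:** small (270,310), which I want, and large (252,260).
- **Tealights:** small (163,260), which I want, and large (192,210).
- **Keyed row:** middle, straight knob (261,194), which I want. Ball-knobbed ends are at (235,190) and (285,197).
- **Caddy:** cross recess (369,279), narrow (413,268), square (381,326), round (427,315).

Run:
```python
from h import *
im=cv2.imread('pics/top0.png'); sc=cv2.imread('pics/scene0.png')
a=cv2.resize(im[170:370,140:300],None,fx=3,fy=3,interpolation=cv2.INTER_CUBIC)
b=cv2.resize(im[230:370,325:470],None,fx=2.2,fy=2.2,interpolation=cv2.INTER_CUBIC)
o=np.zeros((600,800,3),np.uint8);o[:600,:480]=a;o[:b.shape[0],481:481+b.shape[1]]=b[:,:319];cv2.imwrite('pics/crop1.png',o)
for n,I,pts in(('top',im,dict(bottle=(190,320),tea=(163,260),small=(262,306),row=(249,205),smallknob=(269,310),grey_c=(369,279),grey_n=(413,268),grey_s=(381,326),grey_r=(427,315),desk=(320,330),wood=(390,300),midk=(261,194))),):
    H=cv2.cvtColor(I,cv2.COLOR_BGR2HSV)
    for k,p in pts.items(): print(n,k,H[p[1],p[0]])
H=cv2.cvtColor(im,cv2.COLOR_BGR2HSV)
def comps(mask,amin,roi):
    m=np.zeros(mask.shape,np.uint8); x0,x1,y0,y1=roi; m[y0:y1,x0:x1]=mask[y0:y1,x0:x1]
    cs,_=cv2.findContours(m,cv2.RETR_EXTERNAL,cv2.CHAIN_APPROX_NONE)
    return [c for c in cs if cv2.contourArea(c)>amin]
def report(lbl,c,z):
    r=cv2.minAreaRect(c); bx=cv2.boxPoints(r); W=np.array([ray('top',p,z)[:2] for p in bx])
    e=[W[1]-W[0],W[2]-W[1]]
    print(lbl,np.round(r[0],1),'ctr',np.round(W.mean(0),4),[(round(np.linalg.norm(v)*1e3,1),round(np.degrees(np.arctan2(v[1],v[0])),1)) for v in e])
satur=((H[...,1]>70)*255).astype(np.uint8)
for c in comps(satur,30,(140,310,170,350)): report('sat',c,0.01)
caddy=comps(satur,3000,(320,480,220,380))
for c in caddy: report('caddy',c,0.016)
hull=np.zeros(satur.shape,np.uint8); cv2.drawContours(hull,caddy,-1,255,-1)
g=((H[...,1]<60)&(hull>0)).astype(np.uint8)*255
g=cv2.morphologyEx(g,cv2.MORPH_OPEN,np.ones((3,3)))
for c in comps(g,300,(320,480,220,380)): report('grey',c,0.005)
```

```text
top bottle [120  12  44]
top tea [ 19  90 192]
top small [ 14  93 219]
top row [ 12 131 199]
top smallknob [  3 138 153]
top grey_c [110   4 196]
top grey_n [120   1 181]
top grey_s [110   4 195]
top grey_r [110   4 198]
top desk [ 10   7 116]
top wood [ 21  87 235]
top midk [ 10 127 133]
sat [269.9 310.2] ctr [ 0.4347 -0.063 ] [(np.float64(23.6), np.float64(-24.7)), (np.float64(48.0), np.float64(-115.1))]
sat [198.  312.6] ctr [0.4277 0.0681] [(np.float64(53.4), np.float64(-26.1)), (np.float64(55.4), np.float64(-117.5))]
sat [164.5 259.5] ctr [0.5238 0.1348] [(np.float64(30.8), np.float64(-41.7)), (np.float64(29.4), np.float64(-133.1))]
sat [253.4 259. ] ctr [ 0.529 -0.029] [(np.float64(38.5), np.float64(-15.8)), (np.float64(66.5), np.float64(-107.1))]
sat [189.5 212. ] ctr [0.6149 0.0941] [(np.float64(27.8), np.float64(-41.4)), (np.float64(36.7), np.float64(-133.5))]
sat [260.7 199.1] ctr [ 0.6441 -0.0388] [(np.float64(47.1), np.float64(-4.4)), (np.float64(143.2), np.float64(-95.6))]
caddy [397.1 297.5] ctr [ 0.4645 -0.2991] [(np.float64(203.6), np.float64(-74.5)), (np.float64(200.3), np.float64(-166.8))]
grey [379.6 326.5] ctr [ 0.409  -0.2679] [(np.float64(74.5), np.float64(-75.0)), (np.float64(74.6), np.float64(-165.9))]
grey [426. 315.] ctr [ 0.4318 -0.3557] [(np.float64(57.4), np.float64(-88.8)), (np.float64(56.0), np.float64(179.0))]
grey [367.7 279.3] ctr [ 0.4964 -0.2452] [(np.float64(79.9), np.float64(-75.4)), (np.float64(61.1), np.float64(-166.7))]
grey [413.4 268.3] ctr [ 0.5195 -0.3328] [(np.float64(67.5), np.float64(-74.7)), (np.float64(44.8), np.float64(-166.6))]
```

View pics/crop1.png

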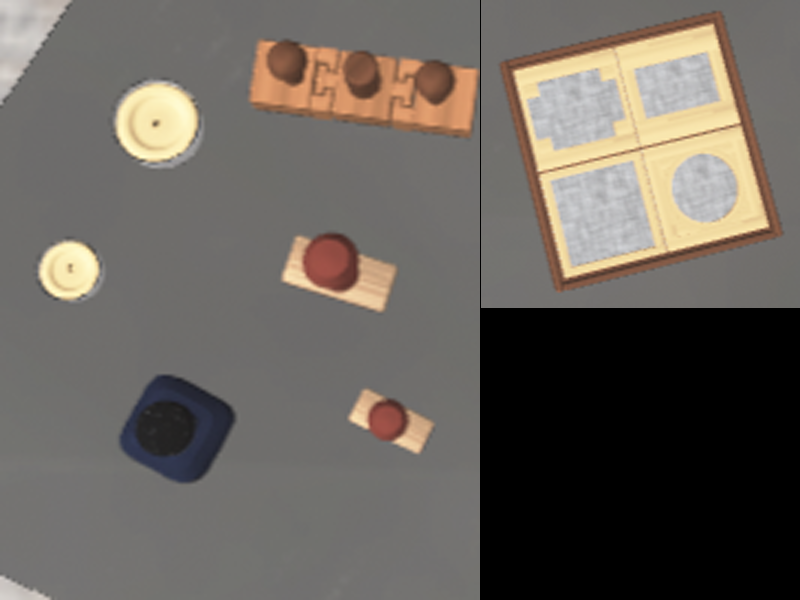

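Crop: it confirms the choices. The small oblong stamp is at (392,420) in the crop, the small tealight at (70,270) and the straight knob in mid-row at (362,75). The recess types are as I listed, and the caddy yaw is about 14.7°.

Emit:
{"api": "step_arm", "payload": {"rows": [[0, [26, 30, 0], [0, 0, 0.05]], [0, [52, 60, 0], [0, 0, 0.1]], [0, [78, 90, 0], [0, 0, 0.15]], [0, [104, 120, 0], [0, 0, 0.2]], [0, [130, 150, 0], [0, 0, 0.25]]]}}

```text
clock: 0.52
tool_pos: [0.3708, -0.4792, 0.2262]
orientation: [180.0, -0.0, -144.7]
force: [0.7, -0.8, 1.0]
opening: 0.0877
gripper_force: 0.0
```

Emit:
{"api": "step_arm", "payload": {"rows": [[0, [12, 38, 0], [0, 0, 0.05]], [0, [24, 76, 0], [0, 0, 0.1]], [0, [36, 114, 0], [0, 0, 0.15]], [0, [48, 152, 0], [0, 0, 0.2]], [0, [60, 190, 0], [0, 0, 0.25]]]}}

```text
clock: 0.93
tool_pos: [0.4301, -0.2889, 0.2263]
orientation: [180.0, -0.0, -130.4]
force: [0.4, -0.3, 0.6]
opening: 0.0877
gripper_force: 0.0
```

Emit:
{"api": "step_arm", "payload": {"rows": [[0, [0, 38, 0], [0, 0, 0.05]], [0, [0, 76, 0], [0, 0, 0.1]], [0, [0, 114, 0], [0, 0, 0.15]], [0, [0, 152, 0], [0, 0, 0.2]], [0, [0, 190, 0], [0, 0, 0.245]]]}}

```text
clock: 1.35
tool_pos: [0.4295, -0.0992, 0.2265]
orientation: [180.0, 0.0, -116.3]
force: [1.4, -0.5, 0.1]
opening: 0.0878
gripper_force: 0.0
```

Emit:
{"api": "step_arm", "payload": {"rows": [[0, [0, 38, 0], [0, 0, 0]], [0, [0, 76, 0], [0, 0, 0]], [0, [0, 114, 0], [0, 0, 0]], [0, [-2, 152, 0], [0, 0, 0]], [0, [-2, 169, 0], [0, 0, 0]]]}}

```text
clock: 1.77
tool_pos: [0.4277, 0.0714, 0.2267]
orientation: [-180.0, 0.0, -116.4]
force: [0.5, 0.7, 0.2]
opening: 0.0877
gripper_force: 0.0
```

Run:
```python
from h import *
M=ctrl.camera_model('wrist'); im=snap('wrist','w1'); o=ctrl.get_obs(); print(o['tool_pos'],o['orientation'])
K=np.array(M['intrinsics']);R=np.array(M['R']);print(-R.T@np.array(M['t']),R[2],K[0,0])
H=cv2.cvtColor(im,cv2.COLOR_RGB2HSV)
m=((H[...,1]>110)&(H[...,0]>105)&(H[...,0]<130)).astype(np.uint8)*255
cs,_=cv2.findContours(m,cv2.RETR_EXTERNAL,cv2.CHAIN_APPROX_NONE)
for c in cs:
  if cv2.contourArea(c)>500:
    r=cv2.minAreaRect(c);print(r)
    for z in(0,.02,.035):
      W=np.array([ray('wrist',p,z,M)[:2] for p in cv2.boxPoints(r)]);e=[W[1]-W[0],W[2]-W[1]]
      print(z,W.mean(0),[(np.linalg.norm(v)*1e3,np.degrees(np.arctan2(v[1],v[0]))) for v in e])
```

```text
[0.42817276 0.07230888 0.22660785] [-1.79993489e+02  6.16009904e-02 -1.16315624e+02]
[ 0.39087604 -0.00185134  0.38532361] [ 0.1349369   0.27097375 -0.95308198] 430.67163475664387
```

View pics/w1.png

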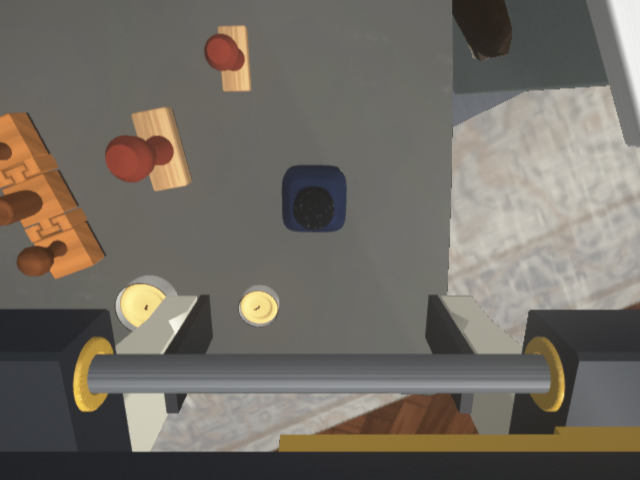

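Wrist view: the bottle is at (314,200) with its cap at (314,206), square to the fingers. The small stamp is at (235,58) and the small tealight at (259,306).

Run:
```python
from h import *
M=ctrl.camera_model('wrist'); im=cv2.imread('pics/w1.png');H=cv2.cvtColor(im,cv2.COLOR_BGR2HSV)
def rep(n,m,roi,zs):
    x0,x1,y0,y1=roi;k=np.zeros(m.shape,np.uint8);k[y0:y1,x0:x1]=m[y0:y1,x0:x1]*255
    c=max(cv2.findContours(k,cv2.RETR_EXTERNAL,cv2.CHAIN_APPROX_NONE)[0],key=cv2.contourArea)
    r=cv2.minAreaRect(c);print(n,np.round(r[0],1))
    for z in zs:
      W=np.array([ray('wrist',p,z,M)[:2] for p in cv2.boxPoints(r)]);e=[W[1]-W[0],W[2]-W[1]]
      print(z,W.mean(0).round(4),[(round(np.linalg.norm(v)*1e3,1),round(np.degrees(np.arctan2(v[1],v[0])),1)) for v in e])
V=H[...,2]
rep('bottle',(V<75),(260,370,150,250),(0,.02,.035))
rep('cap',(V<75)&(H[...,1]<110),(290,340,180,235),(.064,))
rep('stamp',(H[...,1]>60)&(V>170),(200,260,20,100),(.008,.016))
rep('tea',(H[...,1]>60)&(V>150),(235,285,280,330),(.013,))
```

```text
bottle [313. 198.]
0 [0.4326 0.0703] [(np.float64(55.1), np.float64(153.7)), (np.float64(61.1), np.float64(64.7))]
0.02 [0.4304 0.0666] [(np.float64(52.2), np.float64(153.7)), (np.float64(57.9), np.float64(64.7))]
0.035 [0.4288 0.0638] [(np.float64(50.1), np.float64(153.7)), (np.float64(55.6), np.float64(64.7))]
cap [314.5 205.5]
0.064 [0.4272 0.0639] [(np.float64(36.7), np.float64(153.7)), (np.float64(39.8), np.float64(64.5))]
stamp [234.2  58.4]
0.008 [ 0.4375 -0.0626] [(np.float64(21.6), np.float64(156.9)), (np.float64(48.5), np.float64(64.7))]
0.016 [ 0.4365 -0.0613] [(np.float64(21.2), np.float64(156.9)), (np.float64(47.4), np.float64(64.7))]
tea [258.5 307. ]
0.013 [0.5248 0.139 ] [(np.float64(34.9), np.float64(153.7)), (np.float64(33.7), np.float64(62.0))]
```

Run:
```python
from h import *
for _ in range(4):
    ctrl.snapshot('wrist');o=ctrl.get_obs(); print(o['clock'],o['tool_pos'],o['orientation'],o['joint_pos'])
```

```text
1.8667 [0.42800047 0.0706642  0.22646057] [ 1.79993569e+02  1.19643784e-02 -1.16258871e+02] [ 3.56049408e+01 -2.99985624e+00 -2.78785979e+01 -1.24714742e-02
 -6.51137412e+01 -6.18585631e+01]
1.9167 [0.42785928 0.06938328 0.22636708] [ 1.79982107e+02 -2.01154109e-02 -1.16302685e+02] [ 3.54683969e+01 -3.01321622e+00 -2.79060073e+01 -6.88872423e-03
 -6.51333952e+01 -6.17681872e+01]
1.9667 [0.42780132 0.06850743 0.22630069] [ 1.79974527e+02 -3.26498448e-02 -1.16376890e+02] [ 3.53674029e+01 -3.02195872e+00 -2.79228122e+01 -7.69432281e-03
 -6.51399653e+01 -6.17410625e+01]
2.0167 [0.42787788 0.06793901 0.22632865] [ 1.79978587e+02 -2.97508198e-02 -1.16444682e+02] [ 3.52946288e+01 -3.02833485e+00 -2.79259009e+01 -5.26167560e-03
 -6.51387774e+01 -6.17371025e+01]
```

Emit:
{"api": "step_arm", "payload": {"rows": [[0, [0, -3, -30], [0, 0, 0]], [0, [0, -3, -65], [0, 0, 0]], [0, [0, -3, -100], [0, 0, 0]], [0, [0, -3, -130], [0, 0, 0]], [0, [0, -3, -150], [0, 0, 0]]]}}

```text
clock: 2.43
tool_pos: [0.4267, 0.0631, 0.0741]
orientation: [179.9, -0.1, -116.6]
force: [-0.2, 0.1, -0.5]
opening: 0.0874
gripper_force: 0.0
```

Emit:
{"api": "step_arm", "payload": {"rows": [[0, [0, 0, -20], [0, 0, 0]], [0, [0, 0, -38], [0, 0, 0]], [0, [0, 0, -52], [0, 0, 0]], [0, [0, 0, -60], [0, 0, 0]], [0, [0, 0, -63], [0, 0, 0]]]}}

```text
clock: 2.85
tool_pos: [0.4276, 0.0639, 0.0125]
orientation: [179.9, -0.1, -116.6]
force: [-0.7, -0.1, 0.7]
opening: 0.0877
gripper_force: 0.0
```

Emit:
{"api": "step_arm", "payload": {"rows": [[0.1, [0, 0, 0], [0, 0, 0]], [0.2, [0, 0, 0], [0, 0, 0]], [0.3, [0, 0, 0], [0, 0, 0]], [0.4, [0, 0, 0], [0, 0, 0]], [0.5, [0, 0, 0], [0, 0, 0]]]}}

```text
clock: 3.27
tool_pos: [0.4285, 0.0655, 0.0142]
orientation: [-180.0, 0.1, -116.5]
force: [-0.8, 0.2, -0.6]
opening: 0.0597
gripper_force: 0.0
```

Emit:
{"api": "step_arm", "payload": {"rows": [[0.6, [0, 0, 0], [0, 0, 0]], [0.7, [0, 0, 0], [0, 0, 0]], [0.8, [0, 0, 0], [0, 0, 0]], [0.8, [0, 0, 0], [0, 0, 0]], [0.8, [0, 0, 0], [0, 0, 0]]]}}

```text
clock: 3.68
tool_pos: [0.4285, 0.0654, 0.014]
orientation: [-180.0, 0.0, -116.4]
force: [-0.5, -0.5, 6.8]
opening: 0.0526
gripper_force: 30.0
```

Emit:
{"api": "step_arm", "payload": {"rows": [[0.8, [0, 0, 2], [0, 0, 0]], [0.8, [0, 0, 6], [0, 0, 0]], [0.8, [0, 0, 12], [0, 0, 0]], [0.8, [0, 0, 18], [0, 0, 0]], [0.8, [0, 0, 20], [0, 0, 0]]]}}

```text
clock: 4.1
tool_pos: [0.4286, 0.0655, 0.0346]
orientation: [-180.0, 0.1, -116.5]
force: [0.5, 0.6, -1.5]
opening: 0.0526
gripper_force: 30.0
```

Run:
```python
from h import *
im=snap('wrist','w2'); s=snap('scene','s2')
o=np.zeros((480,800,3),np.uint8);o[:,:400]=im[:480,120:520,::-1];c=cv2.resize(s[160:280,160:260,::-1],None,fx=4,fy=4);o[:,400:]=c
cv2.imwrite('pics/w2c.png',o);ob=ctrl.get_obs();print(ob['tool_pos'],ob['force'],ob['opening'],ob['gripper_force'])
```

```text
[0.42855547 0.06547477 0.03423018] [ 0.4787485   0.09404977 -2.0554454 ] 0.052814932968840364 30.000107504893094
```

View pics/w2c.png

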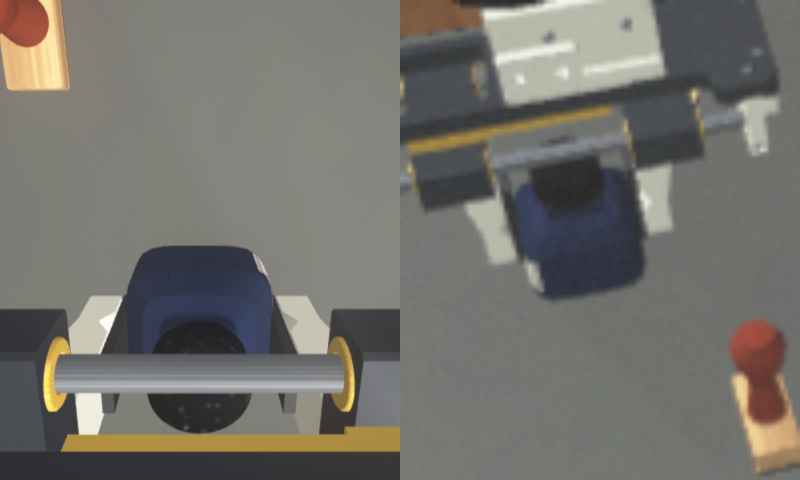

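The bottle is held upright, square between the pads. Now I carry it to the square recess.

Emit:
{"api": "step_arm", "payload": {"rows": [[0.8, [0, 0, 10], [0, 0, 0]], [0.8, [0, 0, 30], [0, 0, 0]], [0.8, [0, 0, 60], [0, 0, 0]], [0.8, [0, 0, 88], [0, 0, 0]], [0.8, [0, 0, 100], [0, 0, 0]]]}}

```text
clock: 4.62
tool_pos: [0.4294, 0.0658, 0.1368]
orientation: [-179.9, 0.2, -116.4]
force: [0.5, 1.0, -1.4]
opening: 0.0525
gripper_force: 30.0
```

Emit:
{"api": "step_arm", "payload": {"rows": [[0.8, [0, -15, 0], [0, 0, 0.06]], [0.8, [0, -40, 0], [0, 0, 0.14]], [0.8, [0, -70, 0], [0, 0, 0.22]], [0.8, [0, -100, 0], [0, 0, 0.3]], [0.8, [0, -130, 0], [0, 0, 0.38]]]}}

```text
clock: 5.03
tool_pos: [0.4277, -0.0659, 0.1335]
orientation: [-180.0, 0.0, -94.4]
force: [1.6, 0.3, -1.6]
opening: 0.053
gripper_force: 30.0
```

Emit:
{"api": "step_arm", "payload": {"rows": [[0.8, [0, -30, 0], [0, 0, 0.08]], [0.8, [0, -60, 0], [0, 0, 0.16]], [0.8, [-5, -90, 0], [0, 0, 0.24]], [0.8, [-10, -120, 0], [0, 0, 0.3]], [0.8, [-14, -150, 0], [0, 0, 0.337]]]}}

```text
clock: 5.45
tool_pos: [0.4133, -0.2161, 0.1333]
orientation: [180.0, 0.0, -75.2]
force: [0.2, 0.3, -1.8]
opening: 0.0527
gripper_force: 30.0
```

Emit:
{"api": "step_arm", "payload": {"rows": [[0.8, [-3, -28, 0], [0, 0, 0]], [0.8, [-5, -46, 0], [0, 0, 0]], [0.8, [-5, -54, 0], [0, 0, 0]], [0.8, [-5, -54, 0], [0, 0, 0]], [0.8, [-5, -54, 0], [0, 0, 0]]]}}

```text
clock: 5.87
tool_pos: [0.4088, -0.2687, 0.1332]
orientation: [180.0, 0.0, -75.5]
force: [0.1, -0.1, -2.0]
opening: 0.0527
gripper_force: 30.0
```

Emit:
{"api": "step_arm", "payload": {"rows": [[0.8, [0, 0, -15], [0, 0, 0]], [0.8, [0, 0, -35], [0, 0, 0]], [0.8, [0, 0, -55], [0, 0, 0]], [0.8, [0, 0, -70], [0, 0, 0]], [0.8, [0, 0, -80], [0, 0, 0]]]}}

```text
clock: 6.28
tool_pos: [0.4086, -0.2674, 0.0521]
orientation: [179.9, 0.1, -75.3]
force: [-0.5, -0.5, -1.3]
opening: 0.0528
gripper_force: 30.0
```

Emit:
{"api": "step_arm", "payload": {"rows": [[0.8, [0, 0, -9], [0, 0, 0]], [0.8, [0, 0, -18], [0, 0, 0]], [0.8, [0, 0, -25], [0, 0, 0]], [0.8, [0, 0, -29], [0, 0, 0]], [0.8, [0, 0, -30], [0, 0, 0]]]}}

```text
clock: 6.7
tool_pos: [0.409, -0.2686, 0.023]
orientation: [180.0, 0.0, -75.4]
force: [0.3, -0.2, -1.5]
opening: 0.0528
gripper_force: 30.0
```

Emit:
{"api": "step_arm", "payload": {"rows": [[0.8, [0, 0, -1], [0, 0, 0]], [0.8, [0, 0, -1], [0, 0, 0]], [0.8, [0, 0, -2], [0, 0, 0]], [0.8, [0, 0, -2], [0, 0, 0]], [0.8, [0, 0, -2], [0, 0, 0]]]}}

```text
clock: 7.12
tool_pos: [0.4096, -0.269, 0.0221]
orientation: [-179.9, -0.0, -75.4]
force: [0.1, 1.6, 2.5]
opening: 0.0524
gripper_force: 30.0
```

Run:
```python
from h import *
w=snap('wrist','w3'); s=snap('top','t3')
o=np.zeros((480,800,3),np.uint8);o[:,:400]=w[:480,120:520,::-1];o[:,400:]=cv2.resize(s[240:380,325:445,::-1],(400,480),interpolation=cv2.INTER_CUBIC)
cv2.imwrite('pics/w3c.png',o)
```

```text
(no output)
```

View pics/w3c.png

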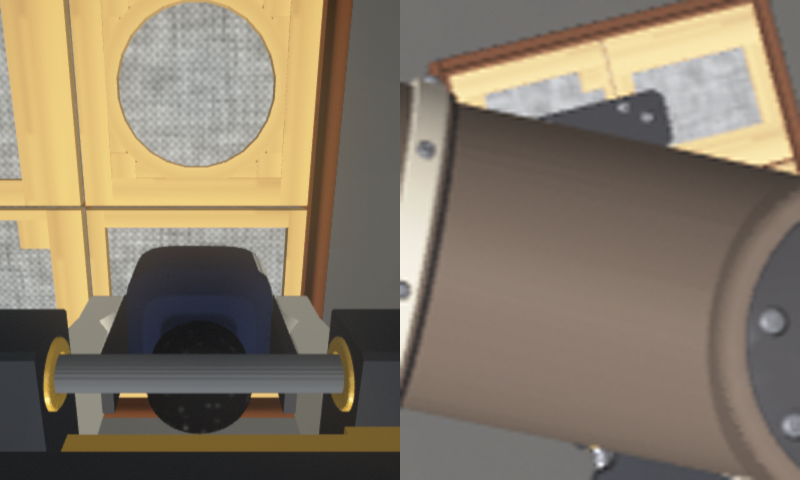

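The bottle sits centred over the square recess, with grey floor visible on both sides and beyond it. Releasing.

Emit:
{"api": "step_arm", "payload": {"rows": [[0.35, [0, 0, 0], [0, 0, 0]], [0.3, [0, 0, 0], [0, 0, 0]], [0.25, [0, 0, 0], [0, 0, 0]], [0.2, [0, 0, 0], [0, 0, 0]], [0.2, [0, 0, 0], [0, 0, 0]]]}}

```text
clock: 7.63
tool_pos: [0.4091, -0.2688, 0.0215]
orientation: [180.0, 0.0, -75.4]
force: [-0.5, -0.5, -0.6]
opening: 0.069
gripper_force: 0.0
```

Emit:
{"api": "step_arm", "payload": {"rows": [[0.2, [0, 0, 10], [0, 0, 0]], [0.2, [0, 0, 30], [0, 0, 0]], [0.2, [0, 0, 60], [0, 0, 0]], [0.2, [0, 0, 95], [0, 0, 0]], [0.2, [0, 0, 130], [0, 0, 0]]]}}

```text
clock: 8.05
tool_pos: [0.4084, -0.2686, 0.1526]
orientation: [179.9, 0.0, -75.4]
force: [1.7, 0.0, -0.1]
opening: 0.0699
gripper_force: 0.0
```

Emit:
{"api": "step_arm", "payload": {"rows": [[0.3, [3, 30, 10], [0, 0, -0.11]], [0.3, [8, 65, 20], [0, 0, -0.23]], [0.3, [13, 100, 20], [0, 0, -0.35]], [0.3, [18, 135, 20], [0, 0, -0.46]], [0.3, [21, 160, 20], [0, 0, -0.57]]]}}

```text
clock: 8.47
tool_pos: [0.43, -0.1102, 0.172]
orientation: [-179.9, 0.0, -106.7]
force: [0.5, -0.9, -1.2]
opening: 0.0618
gripper_force: 0.0
```

Emit:
{"api": "step_arm", "payload": {"rows": [[0.4, [2, 20, 0], [0, 0, -0.08]], [0.4, [5, 36, 0], [0, 0, -0.12]], [0.4, [7, 44, 0], [0, 0, -0.123]], [0.4, [7, 46, 0], [0, 0, -0.123]], [0.4, [7, 46, 0], [0, 0, -0.123]]]}}

```text
clock: 8.88
tool_pos: [0.4369, -0.0657, 0.1715]
orientation: [180.0, -0.0, -113.3]
force: [1.0, -0.6, -0.6]
opening: 0.0528
gripper_force: 0.0
```

Run:
```python
from h import *
ctrl.snapshot('wrist')
o=ctrl.get_obs(); M=ctrl.camera_model('wrist'); im=snap('wrist','w4'); print(o['tool_pos'],o['orientation'])
t=snap('top','t4')
a=np.zeros((480,800,3),np.uint8);a[:,:400]=im[:,120:520,::-1];a[:,400:]=cv2.resize(t[240:384,325:445,::-1],(400,480),interpolation=cv2.INTER_CUBIC)
cv2.imwrite('pics/w4c.png',a)
H=cv2.cvtColor(im,cv2.COLOR_RGB2HSV)
m=((H[...,1]>60)&(H[...,2]>170)&(H[...,0]>8)).astype(np.uint8)*255
for c in cv2.findContours(m,cv2.RETR_EXTERNAL,cv2.CHAIN_APPROX_NONE)[0]:
  if cv2.contourArea(c)>600:
    r=cv2.minAreaRect(c);W=np.array([ray('wrist',p,.016,M)[:2] for p in cv2.boxPoints(r)]);e=[W[1]-W[0],W[2]-W[1]]
    print(np.round(r[0]),W.mean(0).round(4),[(round(np.linalg.norm(v)*1e3,1),round(np.degrees(np.arctan2(v[1],v[0])),1)) for v in e])
```

```text
[ 0.43670409 -0.06618657  0.17141918] [ 1.79978539e+02 -1.73310005e-02 -1.13320856e+02]
[176. 374.] [0.6023 0.0121] [(np.float64(71.7), np.float64(-122.9)), (np.float64(19.2), np.float64(152.1))]
[ 70. 288.] [ 0.6401 -0.0922] [(np.float64(57.0), np.float64(156.7)), (np.float64(35.7), np.float64(58.2))]
[230. 283.] [ 0.5216 -0.0458] [(np.float64(31.9), np.float64(165.3)), (np.float64(25.2), np.float64(71.5))]
[321. 209.] [ 0.4318 -0.072 ] [(np.float64(20.7), np.float64(156.7)), (np.float64(27.6), np.float64(67.4))]
[144.  56.] [ 0.5002 -0.2156] [(np.float64(144.4), np.float64(156.7)), (np.float64(69.2), np.float64(64.2))]
```

View pics/w4c.png

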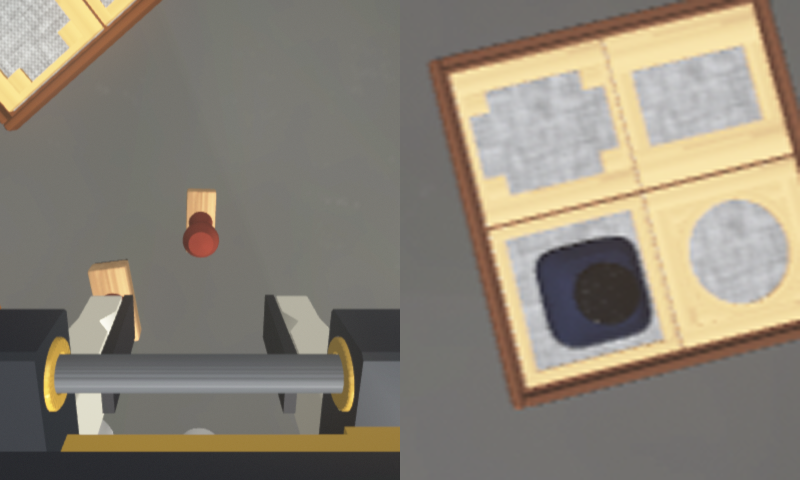

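Run:
```python
from h import *
t=cv2.imread('pics/t4.png');H=cv2.cvtColor(t,cv2.COLOR_BGR2HSV);V=H[...,2]
k=np.zeros(V.shape,np.uint8);k[295:355,355:412]=(V<85)[295:355,355:412]*255
c=max(cv2.findContours(k,cv2.RETR_EXTERNAL,cv2.CHAIN_APPROX_NONE)[0],key=cv2.contourArea)
th=np.radians(14.7);Rt=np.array([[np.cos(th),np.sin(th)],[-np.sin(th),np.cos(th)]])
ctr=np.array([.4093,-.2683])
for z in(.008,.03,.048):
  W=np.array([ray('top',p,z)[:2] for p in c[:,0]]);L=(W-ctr)@Rt.T*1e3
  print(z,L.min(0).round(1),L.max(0).round(1))
# cap
k2=np.zeros(V.shape,np.uint8);k2[295:355,355:412]=((V<50)&(H[...,1]<110))[295:355,355:412]*255
k2=cv2.morphologyEx(k2,cv2.MORPH_OPEN,np.ones((3,3)))
c=max(cv2.findContours(k2,cv2.RETR_EXTERNAL,cv2.CHAIN_APPROX_NONE)[0],key=cv2.contourArea)
(u,v),r=cv2.minEnclosingCircle(c);print('cap',u,v,r,((ray('top',(u,v),.072)[:2]-ctr)@Rt.T*1e3).round(1))
# scene view
s=ctrl.snapshot('scene');cv2.imwrite('pics/s4.png',s[:,:,::-1]);Hs=cv2.cvtColor(s,cv2.COLOR_RGB2HSV);Vs=Hs[...,2]
p=proj('scene',[.4093,-.2683,.03]).astype(int);print(p)
k=np.zeros(Vs.shape,np.uint8);sl=np.s_[p[1]-60:p[1]+50,p[0]-45:p[0]+45];k[sl]=(Vs<85)[sl]*255
c=max(cv2.findContours(k,cv2.RETR_EXTERNAL,cv2.CHAIN_APPROX_NONE)[0],key=cv2.contourArea)
W=np.array([ray('scene',q,.008)[:2] for q in c[:,0]]);L=(W-ctr)@Rt.T*1e3;print('scene',L.min(0).round(1),L.max(0).round(1))
k2=((k>0)&(Vs<50)&(Hs[...,1]<110)).astype(np.uint8)*255
c=max(cv2.findContours(cv2.morphologyEx(k2,cv2.MORPH_OPEN,np.ones((3,3))),cv2.RETR_EXTERNAL,cv2.CHAIN_APPROX_NONE)[0],key=cv2.contourArea)
(x0,y0,w,h)=cv2.boundingRect(c);print('cap',x0,y0,w,h)
```

```text
0.008 [-29.6 -32.6] [25.  24.3]
0.03 [-27.3 -27.9] [25.9 27.6]
0.048 [-25.5 -24. ] [26.7 30.3]Traceback (most recent call last):
  File "<stdin>", line 13, in <module>
ValueError: max() iterable argument is empty
```

The bottle is within 3 mm of the recess centre and flat. The oblong stamp stands in line between the fingers at (201,225) in the crop, so I descend on it.

Emit:
{"api": "step_arm", "payload": {"rows": [[0.4, [-1, 3, -20], [0, 0, -0.015]], [0.4, [-1, 3, -50], [0, 0, -0.015]], [0.4, [-1, 3, -80], [0, 0, -0.015]], [0.4, [-1, 3, -105], [0, 0, -0.015]], [0.4, [-1, 3, -120], [0, 0, -0.015]]]}}

```text
clock: 9.45
tool_pos: [0.4343, -0.0641, 0.0492]
orientation: [179.9, -0.1, -114.3]
force: [0.3, -0.1, 0.2]
opening: 0.0523
gripper_force: 0.0
```

Emit:
{"api": "step_arm", "payload": {"rows": [[0.4, [0, 0, -14], [0, 0, 0]], [0.4, [0, 0, -27], [0, 0, 0]], [0.4, [0, 0, -37], [0, 0, 0]], [0.4, [0, 0, -42], [0, 0, 0]], [0.4, [0, 0, -43], [0, 0, 0]]]}}

```text
clock: 9.87
tool_pos: [0.4352, -0.0637, 0.0077]
orientation: [179.9, -0.1, -114.3]
force: [-0.2, 0.5, 0.6]
opening: 0.0524
gripper_force: 0.0
```

Emit:
{"api": "step_arm", "payload": {"rows": [[0.5, [0, 0, 0], [0, 0, 0]], [0.6, [0, 0, 0], [0, 0, 0]], [0.7, [0, 0, 0], [0, 0, 0]], [0.8, [0, 0, 0], [0, 0, 0]], [0.9, [0, 0, 0], [0, 0, 0]]]}}

```text
clock: 10.28
tool_pos: [0.4362, -0.0628, 0.009]
orientation: [-180.0, 0.0, -114.3]
force: [-0.1, -0.6, -0.2]
opening: 0.0249
gripper_force: 0.0
```

Emit:
{"api": "step_arm", "payload": {"rows": [[1, [0, 0, 0], [0, 0, 0]], [1, [0, 0, 0], [0, 0, 0]], [1, [0, 0, 0], [0, 0, 0]], [1, [0, 0, 4], [0, 0, 0]], [1, [0, 0, 8], [0, 0, 0]]]}}

```text
clock: 10.7
tool_pos: [0.4355, -0.0629, 0.0166]
orientation: [180.0, -0.0, -114.3]
force: [0.2, 0.6, -0.7]
opening: 0.0219
gripper_force: 29.9
```

Emit:
{"api": "step_arm", "payload": {"rows": [[1, [0, 0, 15], [0, 0, 0]], [1, [0, 0, 40], [0, 0, 0]], [1, [0, 0, 70], [0, 0, 0]], [1, [0, 0, 95], [0, 0, 0]], [1, [0, 0, 110], [0, 0, 0]]]}}

```text
clock: 11.12
tool_pos: [0.4368, -0.0628, 0.1296]
orientation: [-179.8, 0.1, -114.2]
force: [1.3, 0.7, -1.0]
opening: 0.0217
gripper_force: 29.9
```

Run:
```python
from h import *
im=snap('wrist','w5'); s=snap('scene','s5')
o=np.zeros((480,800,3),np.uint8);o[:,:400]=im[:480,120:520,::-1]
p=proj('scene',ctrl.get_obs()['tool_pos']).astype(int);print(p)
c=s[max(p[1]-50,0):,max(p[0]-50,0):][:120,:100,::-1];o[:,400:]=cv2.resize(c,(400,480))
cv2.imwrite('pics/w5c.png',o);ob=ctrl.get_obs();print(ob['tool_pos'],ob['orientation'],ob['force'],ob['opening'],ob['gripper_force'])
```

```text
[244 217]
[ 0.43761109 -0.06250268  0.12953457] [-179.73926525    0.19844437 -114.2378354 ] [ 0.01354069  0.79498689 -1.07380847] 0.021760816679483545 29.8820497005363
```

View pics/w5c.png

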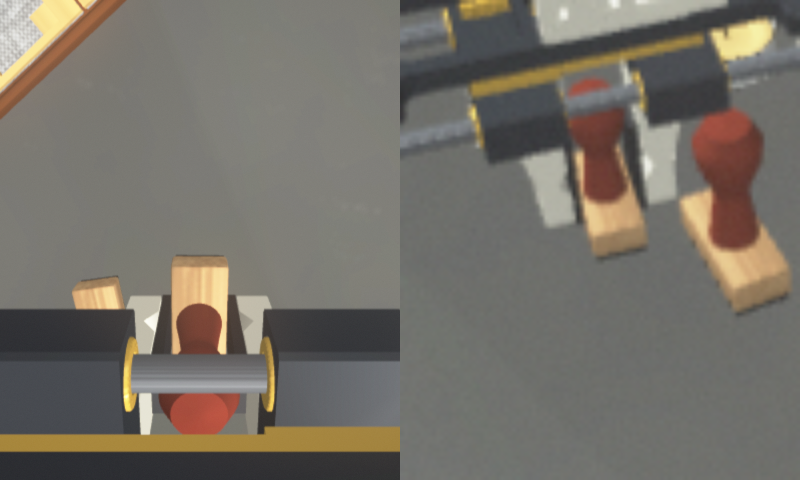

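The small stamp is held upright, with its foot flat between the pads at (200,300) in the crop and the larger one left standing. Next I carry it to the narrow recess.

Emit:
{"api": "step_arm", "payload": {"rows": [[1, [5, -15, 0], [0, 0, 0.05]], [1, [13, -42, 0], [0, 0, 0.13]], [1, [22, -72, 0], [0, 0, 0.21]], [1, [31, -102, 0], [0, 0, 0.29]], [1, [40, -132, 0], [0, 0, 0.37]]]}}

```text
clock: 11.63
tool_pos: [0.4756, -0.196, 0.1257]
orientation: [179.9, 0.0, -92.8]
force: [0.5, 0.8, -1.3]
opening: 0.0218
gripper_force: 29.9
```

Emit:
{"api": "step_arm", "payload": {"rows": [[1, [10, -32, 0], [0, 0, 0.08]], [1, [19, -62, 0], [0, 0, 0.16]], [1, [28, -92, 0], [0, 0, 0.23]], [1, [36, -116, 0], [0, 0, 0.28]], [1, [41, -132, 0], [0, 0, 0.309]]]}}

```text
clock: 12.05
tool_pos: [0.5166, -0.329, 0.1249]
orientation: [179.9, 0.1, -75.3]
force: [0.6, -0.3, -1.1]
opening: 0.0218
gripper_force: 29.9
```

Emit:
{"api": "step_arm", "payload": {"rows": [[1, [2, -5, 0], [0, 0, 0]], [1, [2, -6, -15], [0, 0, 0]], [1, [2, -6, -35], [0, 0, 0]], [1, [2, -6, -55], [0, 0, 0]], [1, [2, -6, -70], [0, 0, 0]]]}}

```text
clock: 12.47
tool_pos: [0.5175, -0.332, 0.0542]
orientation: [179.9, 0.1, -75.4]
force: [-0.4, 1.1, -0.8]
opening: 0.0214
gripper_force: 29.9
```

Emit:
{"api": "step_arm", "payload": {"rows": [[1, [0, 0, -12], [0, 0, 0]], [1, [0, 0, -22], [0, 0, 0]], [1, [0, 0, -29], [0, 0, 0]], [1, [0, 0, -32], [0, 0, 0]], [1, [0, 0, -33], [0, 0, 0]]]}}

```text
clock: 12.88
tool_pos: [0.5189, -0.3327, 0.0232]
orientation: [180.0, 0.0, -75.4]
force: [-0.6, -0.7, 0.0]
opening: 0.0218
gripper_force: 29.9
```

Run:
```python
from h import *
im=snap('wrist','w6'); s=snap('scene','s6')
o=np.zeros((480,800,3),np.uint8);o[:,:400]=im[:480,120:520,::-1]
c=s[250:430,270:420,::-1];o[:,400:]=cv2.resize(c,(400,480))
cv2.imwrite('pics/w6c.png',o);ob=ctrl.get_obs();print(ob['tool_pos'],ob['orientation'],ob['force'])
```

```text
[ 0.51923175 -0.33295055  0.02397006] [-1.79972070e+02 -2.18595899e-02 -7.53547440e+01] [ 0.96029717 -0.82962527  0.12464275]
```

View pics/w6c.png

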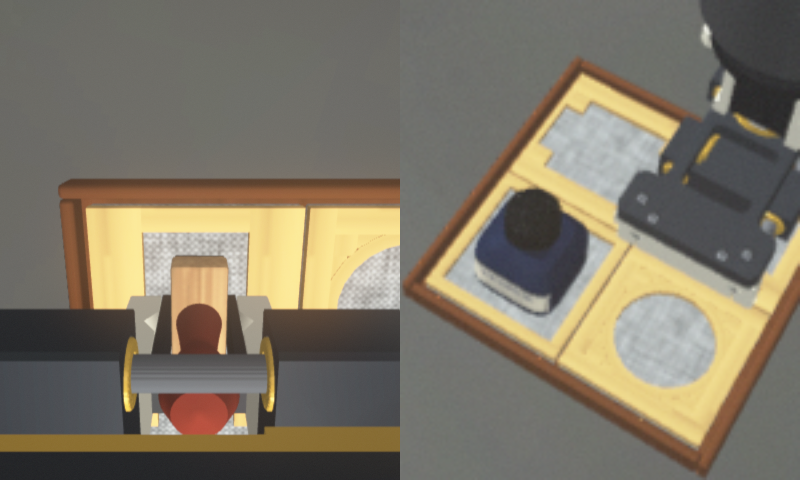

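The bottle sits in its recess at (530,250), and the stamp foot is over the grey floor and inside the sides (145–248 px in the crop). Lowering.

Emit:
{"api": "step_arm", "payload": {"rows": [[1, [0, 0, -2], [0, 0, 0]], [1, [0, 0, -4], [0, 0, 0]], [1, [0, 0, -5], [0, 0, 0]], [1, [0, 0, -6], [0, 0, 0]], [1, [0, 0, -7], [0, 0, 0]]]}}

```text
clock: 13.4
tool_pos: [0.519, -0.333, 0.0169]
orientation: [-180.0, -0.0, -75.4]
force: [-4.3, 4.2, 15.8]
opening: 0.022
gripper_force: 29.7
```

Emit:
{"api": "step_arm", "payload": {"rows": [[1, [0, 0, -0.5], [0, 0, 0]], [1, [0, 0, -0.5], [0, 0, 0]], [1, [0, 0, -0.5], [0, 0, 0]], [1, [0, 0, -0.5], [0, 0, 0]], [1, [0, 0, -0.5], [0, 0, 0]]]}}

```text
clock: 13.82
tool_pos: [0.519, -0.3329, 0.0169]
orientation: [-180.0, -0.0, -75.3]
force: [-2.6, 1.2, 6.5]
opening: 0.0219
gripper_force: 29.8
```

Emit:
{"api": "step_arm", "payload": {"rows": [[0.68, [0, 0, 0], [0, 0, 0]], [0.66, [0, 0, 0], [0, 0, 0]], [0.64, [0, 0, 0], [0, 0, 0]], [0.62, [0, 0, 0], [0, 0, 0]], [0.62, [0, 0, 0], [0, 0, 0]]]}}

```text
clock: 14.23
tool_pos: [0.5189, -0.3329, 0.0159]
orientation: [180.0, 0.0, -75.4]
force: [-0.4, 0.3, 0.1]
opening: 0.0329
gripper_force: 0.0
```

Emit:
{"api": "step_arm", "payload": {"rows": [[0.62, [0, 0, 10], [0, 0, 0]], [0.62, [0, 0, 30], [0, 0, 0]], [0.62, [0, 0, 60], [0, 0, 0]], [0.62, [0, 0, 95], [0, 0, 0]], [0.62, [0, 0, 130], [0, 0, 0]]]}}

```text
clock: 14.65
tool_pos: [0.5184, -0.3328, 0.1479]
orientation: [179.9, 0.0, -75.3]
force: [1.2, -0.9, -0.2]
opening: 0.0336
gripper_force: 0.0
```

Emit:
{"api": "step_arm", "payload": {"rows": [[0.4, [0, 30, 8], [0, 0, 0]], [0.3, [0, 65, 10], [0, 0, 0]], [0.3, [0, 100, 10], [0, 0, 0]], [0.3, [0, 135, 10], [0, 0, 0]], [0.3, [0, 170, 10], [0, 0, 0]]]}}

```text
clock: 15.07
tool_pos: [0.5187, -0.1615, 0.1571]
orientation: [-179.9, -0.0, -75.4]
force: [0.9, 0.4, 0.4]
opening: 0.0591
gripper_force: 0.0
```

Emit:
{"api": "step_arm", "payload": {"rows": [[0.3, [1, 36, 0], [0, 0, 0]], [0.3, [2, 72, 0], [0, 0, 0]], [0.3, [3, 108, 0], [0, 0, 0]], [0.3, [4, 144, 0], [0, 0, 0]], [0.3, [5, 180, 0], [0, 0, 0]]]}}

```text
clock: 15.48
tool_pos: [0.5237, 0.0189, 0.1571]
orientation: [-179.9, 0.0, -75.4]
force: [0.9, -0.0, 0.1]
opening: 0.0611
gripper_force: 0.0
```

Emit:
{"api": "step_arm", "payload": {"rows": [[0.3, [0, 36, 0], [0, 0, 0]], [0.3, [0, 70, 0], [0, 0, 0]], [0.3, [0, 80, 0], [0, 0, 0]], [0.3, [0, 80, 0], [0, 0, 0]], [0.3, [0, 80, 0], [0, 0, 0]]]}}

```text
clock: 15.9
tool_pos: [0.5238, 0.0976, 0.1565]
orientation: [-180.0, -0.0, -75.3]
force: [-0.7, -1.0, -0.2]
opening: 0.0611
gripper_force: 0.0
```

Run:
```python
from h import *
for _ in range(3): ctrl.snapshot('scene')
o=ctrl.get_obs(); M=ctrl.camera_model('wrist'); im=snap('wrist','w7'); print(o['tool_pos'],o['orientation'])
t=snap('top','t7')
print('tcp-floor px',proj('wrist',[.5245,.136,.01],M), 'top', proj('top',[.5191,-.3325,.04]))
a=np.zeros((480,800,3),np.uint8);a[:,:400]=im[:,120:520,::-1];a[:,400:]=cv2.resize(t[240:384,340:460,::-1],(400,480),interpolation=cv2.INTER_CUBIC)
cv2.imwrite('pics/w7c.png',a)
H=cv2.cvtColor(im,cv2.COLOR_RGB2HSV)
m=((H[...,1]>60)&(H[...,2]>150)).astype(np.uint8)*255
for c in cv2.findContours(m,cv2.RETR_EXTERNAL,cv2.CHAIN_APPROX_NONE)[0]:
  if cv2.contourArea(c)>600:
    r=cv2.minAreaRect(c);W=np.array([ray('wrist',p,.013,M)[:2] for p in cv2.boxPoints(r)])
    print(np.round(r[0]),W.mean(0).round(4),np.linalg.norm(W[1]-W[0]).round(4),np.linalg.norm(W[2]-W[1]).round(4))
```

```text
[0.52379178 0.09614137 0.15626706] [ 1.79997462e+02 -1.39892552e-03 -7.54136666e+01]
tcp-floor px [304.34575582 270.62044366] top [418.2413138  266.60407421]
[153. 377.] [0.6217 0.2575] 0.0661 0.0187
[304. 274.] [0.5242 0.1376] 0.0349 0.0342
[190. 180.] [0.6187 0.0896] 0.0497 0.0491
[351.  63.] [ 0.5302 -0.0128] 0.0339 0.0306
[382.  26.] [ 0.5175 -0.0386] 0.0281 0.0306
[165.  39.] [0.6493 0.0041] 0.0571 0.0489
```

View pics/w7c.png

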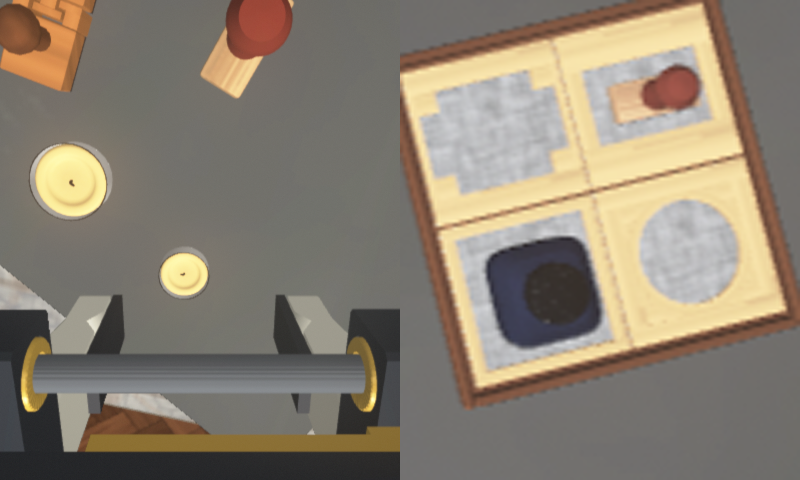

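The oblong stamp stands inside the narrow recess (crop 640,95). The small tealight is at (184,273) in the crop, measured at (0.524, 0.137).

Emit:
{"api": "step_arm", "payload": {"rows": [[0.3, [0, 12, 0], [0, 0, 0]], [0.3, [0, 28, -10], [0, 0, 0]], [0.3, [0, 38, -35], [0, 0, 0]], [0.3, [0, 40, -65], [0, 0, 0]], [0.3, [0, 40, -90], [0, 0, 0]]]}}

```text
clock: 16.57
tool_pos: [0.524, 0.1378, 0.065]
orientation: [-180.0, 0.0, -75.4]
force: [-0.5, 0.1, 0.6]
opening: 0.0612
gripper_force: 0.0
```

Emit:
{"api": "step_arm", "payload": {"rows": [[0.3, [0, 0, -20], [0, 0, 0]], [0.3, [0, 0, -38], [0, 0, 0]], [0.3, [0, 0, -50], [0, 0, 0]], [0.3, [0, 0, -56], [0, 0, 0]], [0.3, [0, 0, -58], [0, 0, 0]]]}}

```text
clock: 16.98
tool_pos: [0.5235, 0.1367, 0.007]
orientation: [179.9, -0.0, -75.4]
force: [0.0, -0.1, -0.7]
opening: 0.0613
gripper_force: 0.0
```

Emit:
{"api": "step_arm", "payload": {"rows": [[0.35, [0, 0, 0], [0, 0, 0]], [0.4, [0, 0, 0], [0, 0, 0]], [0.5, [0, 0, 0], [0, 0, 0]], [0.6, [0, 0, 0], [0, 0, 0]], [0.7, [0, 0, 0], [0, 0, 0]]]}}

```text
clock: 17.4
tool_pos: [0.5243, 0.1373, 0.0088]
orientation: [-179.9, 0.0, -75.4]
force: [0.5, 0.1, -0.2]
opening: 0.0379
gripper_force: 0.1
```

Emit:
{"api": "step_arm", "payload": {"rows": [[0.8, [0, 0, 0], [0, 0, 0]], [0.8, [0, 0, 0], [0, 0, 0]], [0.8, [0, 0, 0], [0, 0, 0]], [0.8, [0, 0, 4], [0, 0, 0]], [0.8, [0, 0, 8], [0, 0, 0]]]}}

```text
clock: 17.82
tool_pos: [0.5237, 0.137, 0.0161]
orientation: [180.0, -0.0, -75.4]
force: [0.4, -0.3, 1.0]
opening: 0.0354
gripper_force: 29.9
```

Emit:
{"api": "step_arm", "payload": {"rows": [[0.8, [0, 0, 20], [0, 0, 0]], [0.8, [0, 0, 45], [0, 0, 0]], [0.8, [0, 0, 80], [0, 0, 0]], [0.8, [0, 0, 115], [0, 0, 0]], [0.8, [0, 0, 135], [0, 0, 0]]]}}

```text
clock: 18.23
tool_pos: [0.5251, 0.1375, 0.1552]
orientation: [-179.8, 0.0, -75.3]
force: [0.3, 0.7, -0.3]
opening: 0.0354
gripper_force: 29.9
```

Emit:
{"api": "step_arm", "payload": {"rows": [[0.8, [-3, -15, 0], [0, 0, 0.03]], [0.8, [-9, -45, 0], [0, 0, 0.09]], [0.8, [-15, -80, 0], [0, 0, 0.16]], [0.8, [-22, -118, 0], [0, 0, 0.23]], [0.8, [-29, -155, 0], [0, 0, 0.3]]]}}

```text
clock: 18.65
tool_pos: [0.4942, -0.0191, 0.1514]
orientation: [-180.0, 0.0, -57.9]
force: [0.6, 0.3, -0.9]
opening: 0.0352
gripper_force: 29.9
```

Emit:
{"api": "step_arm", "payload": {"rows": [[0.8, [-7, -38, 0], [0, 0, 0.07]], [0.8, [-14, -76, 0], [0, 0, 0.14]], [0.8, [-21, -114, 0], [0, 0, 0.21]], [0.8, [-28, -152, 0], [0, 0, 0.26]], [0.8, [-35, -190, 0], [0, 0, 0.3]]]}}

```text
clock: 19.07
tool_pos: [0.4591, -0.2095, 0.1516]
orientation: [-180.0, -0.0, -40.8]
force: [0.9, -0.2, -0.7]
opening: 0.0349
gripper_force: 29.9
```

Emit:
{"api": "step_arm", "payload": {"rows": [[0.8, [-7, -37, 0], [0, 0, 0.06]], [0.8, [-14, -74, 0], [0, 0, 0.12]], [0.8, [-20, -108, 0], [0, 0, 0.16]], [0.8, [-26, -134, 0], [0, 0, 0.185]], [0.8, [-28, -147, 0], [0, 0, 0.185]]]}}

```text
clock: 19.48
tool_pos: [0.4307, -0.3575, 0.1511]
orientation: [180.0, 0.0, -30.4]
force: [0.7, -0.2, -1.0]
opening: 0.0354
gripper_force: 29.9
```

Emit:
{"api": "step_arm", "payload": {"rows": [[0.8, [0, 0, 0], [0, 0, 0]], [0.8, [0, 0, -20], [0, 0, 0]], [0.8, [0, 0, -50], [0, 0, 0]], [0.8, [0, 0, -75], [0, 0, 0]], [0.8, [0, 0, -90], [0, 0, 0]]]}}

```text
clock: 19.9
tool_pos: [0.4309, -0.3532, 0.0588]
orientation: [-180.0, 0.1, -30.4]
force: [0.9, -0.4, -0.4]
opening: 0.0352
gripper_force: 29.9
```

Run:
```python
from h import *
for _ in range(3): im=ctrl.snapshot('wrist')
im=snap('wrist','w8'); s=snap('scene','s8')
o=np.zeros((480,800,3),np.uint8);o[:,:400]=im[:480,120:520,::-1]
c=s[250:430,270:420,::-1];o[:,400:]=cv2.resize(c,(400,480))
cv2.imwrite('pics/w8c.png',o);ob=ctrl.get_obs();print(ob['tool_pos'],ob['orientation'],ob['joint_pos'][5])
```

```text
[ 0.43293964 -0.35469517  0.06228114] [ 1.79999109e+02 -8.54455797e-02 -3.03341062e+01] 78.92196038447302
```

View pics/w8c.png

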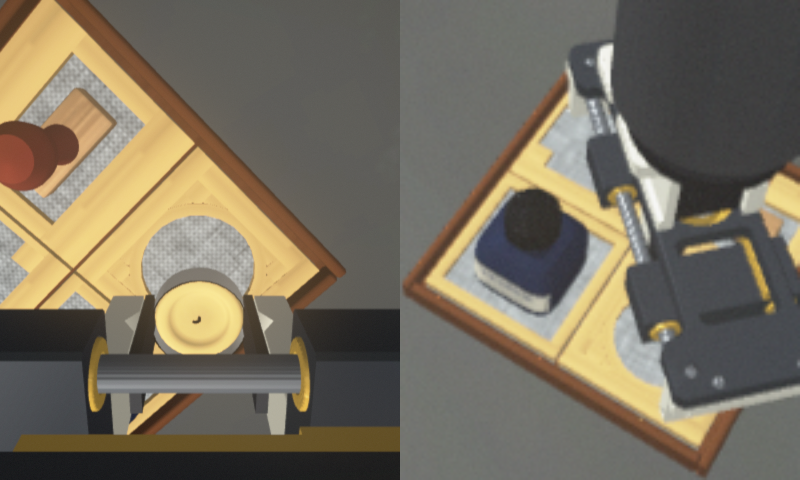

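The tealight is held level and lines up with the round recess (centres at 198 px across in the crop). Lowering.

Emit:
{"api": "step_arm", "payload": {"rows": [[0.8, [0, 0, -14], [0, 0, 0]], [0.8, [0, 0, -28], [0, 0, 0]], [0.8, [0, 0, -37], [0, 0, 0]], [0.8, [0, 0, -41], [0, 0, 0]], [0.8, [0, 0, -42], [0, 0, 0]]]}}

```text
clock: 20.57
tool_pos: [0.432, -0.3548, 0.0192]
orientation: [180.0, 0.0, -30.4]
force: [-0.4, -0.7, -0.6]
opening: 0.0355
gripper_force: 29.9
```

Emit:
{"api": "step_arm", "payload": {"rows": [[0.8, [0, 0, 0], [0, 0, 0]], [0.8, [0, 0, -1], [0, 0, 0]], [0.8, [0, 0, -2], [0, 0, 0]], [0.8, [0, 0, -3], [0, 0, 0]], [0.8, [0, 0, -3], [0, 0, 0]]]}}

```text
clock: 20.98
tool_pos: [0.4323, -0.3551, 0.0167]
orientation: [-180.0, -0.1, -30.4]
force: [-0.2, 1.2, 3.1]
opening: 0.0357
gripper_force: 29.9
```

Emit:
{"api": "step_arm", "payload": {"rows": [[0.55, [0, 0, 0], [0, 0, 0]], [0.52, [0, 0, 0], [0, 0, 0]], [0.5, [0, 0, 0], [0, 0, 0]], [0.47, [0, 0, 0], [0, 0, 0]], [0.47, [0, 0, 0], [0, 0, 0]]]}}

```text
clock: 21.4
tool_pos: [0.4318, -0.3548, 0.0159]
orientation: [180.0, 0.0, -30.4]
force: [-0.2, -0.2, -0.3]
opening: 0.0463
gripper_force: 0.0
```

Emit:
{"api": "step_arm", "payload": {"rows": [[0.47, [0, 0, 10], [0, 0, 0]], [0.47, [0, 0, 35], [0, 0, 0]], [0.47, [0, 0, 70], [0, 0, 0]], [0.47, [0, 0, 110], [0, 0, 0]], [0.47, [0, 0, 150], [0, 0, 0]]]}}

```text
clock: 21.82
tool_pos: [0.4312, -0.3547, 0.1682]
orientation: [180.0, 0.1, -30.4]
force: [1.2, -0.1, -0.6]
opening: 0.0466
gripper_force: 0.0
```

Emit:
{"api": "step_arm", "payload": {"rows": [[0.47, [15, 20, 20], [0, 0, -0.1]], [0.4, [35, 50, 35], [0, 0, -0.2]], [0.4, [55, 80, 40], [0, 0, -0.32]], [0.4, [75, 110, 40], [0, 0, -0.44]], [0.4, [95, 140, 40], [0, 0, -0.56]]]}}

```text
clock: 22.23
tool_pos: [0.5277, -0.2135, 0.2079]
orientation: [-179.9, -0.1, -62.8]
force: [0.4, 0.0, -0.7]
opening: 0.0525
gripper_force: 0.0
```

Emit:
{"api": "step_arm", "payload": {"rows": [[0.4, [20, 30, 0], [0, 0, -0.12]], [0.4, [40, 60, 0], [0, 0, -0.24]], [0.4, [60, 90, 0], [0, 0, -0.35]], [0.4, [80, 118, 0], [0, 0, -0.46]], [0.4, [98, 145, 0], [0, 0, -0.54]]]}}

```text
clock: 22.65
tool_pos: [0.6257, -0.0681, 0.207]
orientation: [-180.0, 0.0, -93.7]
force: [-0.0, 0.2, 0.5]
opening: 0.0529
gripper_force: 0.0
```

Emit:
{"api": "step_arm", "payload": {"rows": [[0.4, [14, 20, 0], [0, 0, -0.04]], [0.4, [19, 29, 0], [0, 0, -0.04]], [0.4, [20, 30, 0], [0, 0, -0.04]], [0.4, [20, 30, 0], [0, 0, -0.04]], [0.4, [20, 30, 0], [0, 0, -0.04]]]}}

```text
clock: 23.07
tool_pos: [0.6443, -0.0406, 0.2064]
orientation: [180.0, -0.0, -95.7]
force: [0.6, -0.0, 0.2]
opening: 0.0527
gripper_force: 0.0
```

Run:
```python
from h import *
for _ in range(3): ctrl.snapshot('scene')
o=ctrl.get_obs(); M=ctrl.camera_model('wrist'); im=snap('wrist','w9'); print(o['tool_pos'],o['orientation'])
t=snap('top','t9')
print('mid knob guess px',proj('wrist',[.645,-.04,.068],M),proj('wrist',[.645,-.04,.026],M))
a=np.zeros((480,800,3),np.uint8);a[:,:400]=im[:,120:520,::-1];a[:,400:]=cv2.resize(t[240:384,340:460,::-1],(400,480),interpolation=cv2.INTER_CUBIC)
cv2.imwrite('pics/w9c.png',a); import pickle; pickle.dump(M,open('M9.pkl','wb'))
H=cv2.cvtColor(im,cv2.COLOR_RGB2HSV)
m=((H[...,1]>90)&(H[...,0]<25)).astype(np.uint8)*255
for c in cv2.findContours(m,cv2.RETR_EXTERNAL,cv2.CHAIN_APPROX_NONE)[0]:
  if cv2.contourArea(c)>1500:
    r=cv2.minAreaRect(c);W=np.array([ray('wrist',p,.026,M)[:2] for p in cv2.boxPoints(r)]);e=[W[1]-W[0],W[2]-W[1]]
    print(np.round(r[0]),W.mean(0).round(4),[(round(np.linalg.norm(v)*1e3,1),round(np.degrees(np.arctan2(v[1],v[0])),1)) for v in e])
```

```text
[ 0.64439555 -0.04093249  0.20649774] [-1.79982430e+02  5.27885337e-03 -9.57492154e+01]
mid knob guess px [317.62454149 225.8579947 ] [317.7769419  211.93539892]
[410. 438.] [0.579  0.1927] [(np.float64(437.7), np.float64(174.3)), (np.float64(30.4), np.float64(96.9))]
[ 18. 275.] [ 0.9041 -0.0072] [(np.float64(133.1), np.float64(-108.3)), (np.float64(29.8), np.float64(174.3))]
[479. 211.] [ 0.5154 -0.0268] [(np.float64(64.9), np.float64(-100.6)), (np.float64(64.4), np.float64(164.6))]
[320. 208.] [ 0.6434 -0.0382] [(np.float64(39.5), np.float64(174.3)), (np.float64(143.6), np.float64(85.4))]
```

View pics/w9c.png

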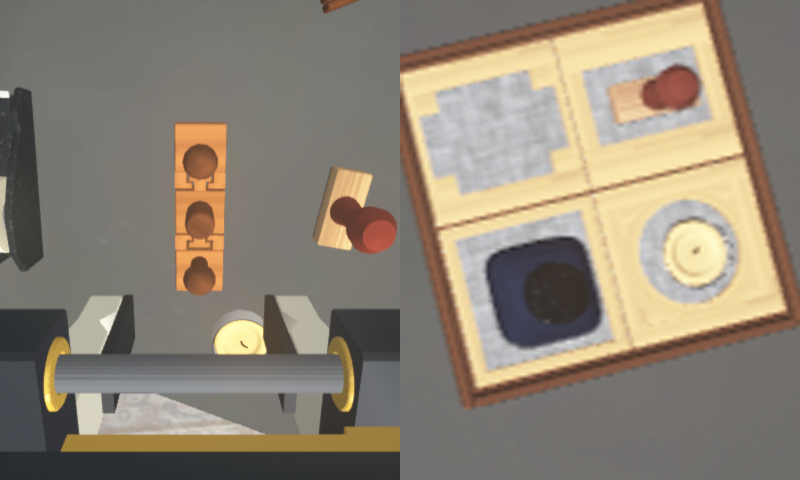

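The tealight lies in the round recess (crop 693,250). The middle knob is at (200,222) between the fingers, with ball knobs at (200,162) and (200,278). The yaw matches to about 0.1°.

Emit:
{"api": "step_arm", "payload": {"rows": [[0.4, [-1, 0, -15], [0, 0, 0]], [0.4, [-1, 0, -40], [0, 0, 0]], [0.4, [-1, 0, -70], [0, 0, 0]], [0.4, [-1, 0, -95], [0, 0, 0]], [0.4, [-1, 0, -110], [0, 0, 0]]]}}

```text
clock: 23.73
tool_pos: [0.6422, -0.0405, 0.0933]
orientation: [179.8, -0.0, -95.8]
force: [-0.3, 0.1, -0.5]
opening: 0.0526
gripper_force: 0.0
```

Emit:
{"api": "step_arm", "payload": {"rows": [[0.4, [0, 0, -20], [0, 0, 0]], [0.4, [0, 0, -38], [0, 0, 0]], [0.4, [0, 0, -52], [0, 0, 0]], [0.4, [0, 0, -59], [0, 0, 0]], [0.4, [0, 0, -61], [0, 0, 0]]]}}

```text
clock: 24.15
tool_pos: [0.643, -0.0404, 0.0337]
orientation: [179.9, -0.0, -95.7]
force: [0.2, -0.3, -0.3]
opening: 0.0523
gripper_force: 0.0
```

Emit:
{"api": "step_arm", "payload": {"rows": [[0.5, [0, 0, 0], [0, 0, 0]], [0.6, [0, 0, 0], [0, 0, 0]], [0.65, [0, 0, 0], [0, 0, 0]], [0.68, [0, 0, 0], [0, 0, 0]], [0.7, [0, 0, 0], [0, 0, 0]]]}}

```text
clock: 24.57
tool_pos: [0.6443, -0.0398, 0.0359]
orientation: [-179.9, 0.0, -95.7]
force: [0.2, -0.6, -0.3]
opening: 0.0282
gripper_force: 0.0
```

Run:
```python
from h import *
im=snap('wrist','w10'); s=snap('scene','s10')
o=np.zeros((480,800,3),np.uint8);o[:,:400]=im[:480,120:520,::-1]
c=s[130:250,270:370,::-1];o[:,400:]=cv2.resize(c,(400,480))
cv2.imwrite('pics/w10c.png',o);ob=ctrl.get_obs();print(ob['tool_pos'],ob['orientation'],ob['opening'])
```

```text
[ 0.64411347 -0.03981291  0.03555813] [-1.79959969e+02  1.32496996e-02 -9.56956888e+01] 0.02642552480688254
```

View pics/w10c.png

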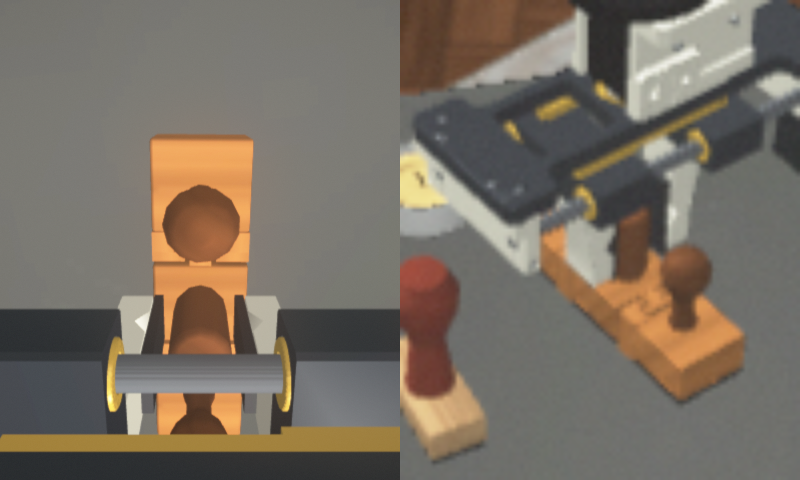

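The knob is centred between the pads (201 against 199 px in the crop), and the neighbours are clear. Closing, then straight up.

Emit:
{"api": "step_arm", "payload": {"rows": [[0.75, [0, 0, 0], [0, 0, 0]], [0.8, [0, 0, 0], [0, 0, 0]], [0.9, [0, 0, 0], [0, 0, 0]], [1, [0, 0, 0], [0, 0, 0]], [1, [0, 0, 0], [0, 0, 0]]]}}

```text
clock: 25.08
tool_pos: [0.644, -0.0398, 0.0352]
orientation: [-180.0, 0.0, -95.7]
force: [0.0, 0.9, 1.4]
opening: 0.0212
gripper_force: 30.0
```

Emit:
{"api": "step_arm", "payload": {"rows": [[1, [0, 0, 0], [0, 0, 0]], [1, [0, 0, 2], [0, 0, 0]], [1, [0, 0, 5], [0, 0, 0]], [1, [0, 0, 8], [0, 0, 0]], [1, [0, 0, 11], [0, 0, 0]]]}}

```text
clock: 25.5
tool_pos: [0.6439, -0.0399, 0.0462]
orientation: [180.0, -0.0, -95.7]
force: [1.0, 0.1, -0.3]
opening: 0.0212
gripper_force: 30.0
```

Emit:
{"api": "step_arm", "payload": {"rows": [[1, [0, 0, 4], [0, 0, 0]], [1, [0, 0, 8], [0, 0, 0]], [1, [0, 0, 12], [0, 0, 0]], [1, [0, 0, 16], [0, 0, 0]], [1, [0, 0, 20], [0, 0, 0]]]}}

```text
clock: 25.92
tool_pos: [0.6439, -0.0399, 0.0666]
orientation: [-180.0, 0.0, -95.7]
force: [0.3, 0.4, -0.4]
opening: 0.0212
gripper_force: 30.0
```

Emit:
{"api": "step_arm", "payload": {"rows": [[1, [0, 0, 8], [0, 0, 0]], [1, [0, 0, 25], [0, 0, 0]], [1, [0, 0, 50], [0, 0, 0]], [1, [0, 0, 70], [0, 0, 0]], [1, [0, 0, 85], [0, 0, 0]]]}}

```text
clock: 26.33
tool_pos: [0.6446, -0.0399, 0.1538]
orientation: [-179.9, 0.0, -95.7]
force: [-0.5, -0.2, -1.1]
opening: 0.0212
gripper_force: 30.0
```

Run:
```python
from h import *
im=snap('wrist','w11'); s=snap('scene','s11')
o=np.zeros((480,800,3),np.uint8);o[:,:400]=im[:480,120:520,::-1]
c=s[130:250,270:370,::-1];o[:,400:]=cv2.resize(c,(400,480))
cv2.imwrite('pics/w11c.png',o);ob=ctrl.get_obs();print(ob['tool_pos'],ob['orientation'],ob['opening'],ob['force'])
```

```text
[ 0.6457408  -0.03974044  0.15504207] [-1.79675342e+02  6.32899849e-02 -9.56698179e+01] 0.020896194184339967 [ 0.27397375  0.74129456 -0.53344988]
```

View pics/w11c.png

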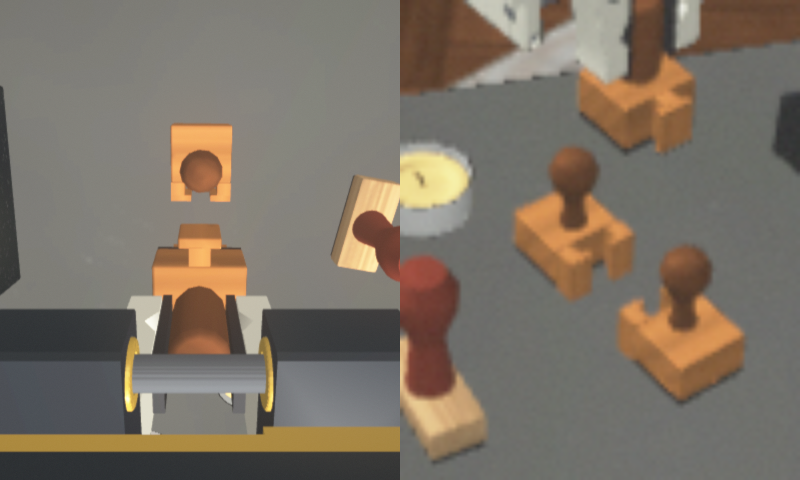

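The middle stamp is out and upright, and both ball-knobbed neighbours are still standing where they were. Carrying it to the cross recess.

Emit:
{"api": "step_arm", "payload": {"rows": [[1, [-8, -11, 0], [0, 0, 0.02]], [1, [-25, -35, 0], [0, 0, 0.06]], [1, [-45, -62, 0], [0, 0, 0.11]], [1, [-65, -90, 0], [0, 0, 0.16]], [1, [-85, -118, 0], [0, 0, 0.21]]]}}

```text
clock: 26.85
tool_pos: [0.5575, -0.1586, 0.1505]
orientation: [179.9, 0.0, -83.5]
force: [-0.4, -0.1, -1.8]
opening: 0.0212
gripper_force: 30.0
```

Emit:
{"api": "step_arm", "payload": {"rows": [[1, [-20, -28, 0], [0, 0, 0.05]], [1, [-38, -53, 0], [0, 0, 0.09]], [1, [-52, -73, 0], [0, 0, 0.13]], [1, [-60, -84, 0], [0, 0, 0.145]], [1, [-63, -87, 0], [0, 0, 0.146]]]}}

```text
clock: 27.27
tool_pos: [0.494, -0.2464, 0.1507]
orientation: [179.9, 0.0, -75.4]
force: [-0.0, 0.8, -0.7]
opening: 0.0214
gripper_force: 30.0
```

Emit:
{"api": "step_arm", "payload": {"rows": [[1, [0, 0, 0], [0, 0, 0]], [1, [0, 0, -15], [0, 0, 0]], [1, [0, 0, -38], [0, 0, 0]], [1, [0, 0, -58], [0, 0, 0]], [1, [0, 0, -70], [0, 0, 0]]]}}

```text
clock: 27.68
tool_pos: [0.4954, -0.2437, 0.0789]
orientation: [179.9, 0.1, -75.3]
force: [-0.6, -0.8, -0.8]
opening: 0.0212
gripper_force: 30.0
```

Emit:
{"api": "step_arm", "payload": {"rows": [[1, [0, 0, -6], [0, 0, 0]], [1, [0, 0, -12], [0, 0, 0]], [1, [0, 0, -16], [0, 0, 0]], [1, [0, 0, -18], [0, 0, 0]], [1, [0, 0, -18], [0, 0, 0]]]}}

```text
clock: 28.1
tool_pos: [0.4962, -0.2447, 0.0631]
orientation: [-180.0, -0.0, -75.3]
force: [0.7, -0.3, -1.2]
opening: 0.0208
gripper_force: 30.0
```

Emit:
{"api": "step_arm", "payload": {"rows": [[1, [0, 0, -4], [0, 0, 0]], [1, [0, 0, -9], [0, 0, 0]], [1, [0, 0, -13], [0, 0, 0]], [1, [0, 0, -16], [0, 0, 0]], [1, [0, 0, -17], [0, 0, 0]]]}}

```text
clock: 28.52
tool_pos: [0.4955, -0.2448, 0.0454]
orientation: [180.0, 0.0, -75.3]
force: [0.1, 0.4, -1.7]
opening: 0.0211
gripper_force: 30.0
```

Emit:
{"api": "step_arm", "payload": {"rows": [[1, [0, 0, 0], [0, 0, 0]], [1, [0, 0, -1], [0, 0, 0]], [1, [0, 0, -1], [0, 0, 0]], [1, [0, 0, -2], [0, 0, 0]], [1, [0, 0, -2], [0, 0, 0]]]}}

```text
clock: 28.93
tool_pos: [0.4959, -0.2449, 0.0441]
orientation: [-180.0, -0.0, -75.3]
force: [0.3, -0.0, -1.3]
opening: 0.0215
gripper_force: 30.0
```

No contact yet, so it is already below wood-top level (0.049). A little lower.

Emit:
{"api": "step_arm", "payload": {"rows": [[1, [0, 0, -0.5], [0, 0, 0]], [1, [0, 0, -1], [0, 0, 0]], [1, [0, 0, -1.5], [0, 0, 0]], [1, [0, 0, -1.5], [0, 0, 0]], [1, [0, 0, -1.5], [0, 0, 0]]]}}

```text
clock: 29.35
tool_pos: [0.496, -0.2449, 0.0432]
orientation: [-180.0, -0.0, -75.3]
force: [-1.9, 1.2, 5.6]
opening: 0.0214
gripper_force: 30.0
```

Emit:
{"api": "step_arm", "payload": {"rows": [[0.7, [0, 0, 0], [0, 0, 0]], [0.65, [0, 0, 0], [0, 0, 0]], [0.6, [0, 0, 0], [0, 0, 0]], [0.55, [0, 0, 0], [0, 0, 0]], [0.5, [0, 0, 0], [0, 0, 0]]]}}

```text
clock: 29.77
tool_pos: [0.4959, -0.2449, 0.0425]
orientation: [180.0, 0.0, -75.3]
force: [-0.4, -0.4, 0.0]
opening: 0.0407
gripper_force: 0.0
```

Emit:
{"api": "step_arm", "payload": {"rows": [[0.5, [0, 0, 10], [0, 0, 0]], [0.5, [0, 0, 35], [0, 0, 0]], [0.5, [0, 0, 70], [0, 0, 0]], [0.5, [0, 0, 110], [0, 0, 0]], [0.5, [0, 0, 150], [0, 0, 0]]]}}

```text
clock: 30.18
tool_pos: [0.4952, -0.2448, 0.1947]
orientation: [180.0, 0.0, -75.3]
force: [0.9, 0.3, 0.1]
opening: 0.0436
gripper_force: 0.0
```

Emit:
{"api": "step_arm", "payload": {"rows": [[0.5, [0, 30, 10], [0, 0, 0]], [0.5, [0, 70, 20], [0, 0, 0]], [0.5, [0, 110, 20], [0, 0, 0]], [0.5, [0, 150, 20], [0, 0, 0]], [0.5, [0, 185, 20], [0, 0, 0]]]}}

```text
clock: 30.6
tool_pos: [0.4955, -0.058, 0.2138]
orientation: [-179.9, 0.0, -75.3]
force: [1.5, 0.5, -0.2]
opening: 0.044
gripper_force: 0.0
```

Emit:
{"api": "step_arm", "payload": {"rows": [[0.5, [0, 20, 0], [0, 0, 0]], [0.5, [0, 40, 0], [0, 0, 0]], [0.5, [0, 50, 0], [0, 0, 0]], [0.5, [0, 50, 0], [0, 0, 0]], [0.5, [0, 50, 0], [0, 0, 0]]]}}

```text
clock: 31.02
tool_pos: [0.4959, -0.0097, 0.213]
orientation: [-180.0, -0.0, -75.2]
force: [-0.0, -0.3, -0.0]
opening: 0.0438
gripper_force: 0.0
```

Run:
```python
from h import *
for _ in range(3): ctrl.snapshot('wrist')
t=snap('top','t12')[:,:,::-1]; H=cv2.cvtColor(t,cv2.COLOR_BGR2HSV); h,s,v=[H[...,i].astype(int) for i in range(3)]
th=np.radians(14.7);Rt=np.array([[np.cos(th),np.sin(th)],[-np.sin(th),np.cos(th)]])
C={'cross':(.4963,-.2455),'narrow':(.5191,-.3325),'round':(.4321,-.3553),'square':(.4093,-.2683)}
mk={'cross':(s>95)&(h<18),'narrow':(s>55)&(h<18),'round':(s>50),'square':(v<85)}
for n,c in C.items():
  p=proj('top',[*c,.02]).astype(int);r=22 if n=='round' else 29
  r=16 if n=='round' else r
  k=np.zeros(v.shape,np.uint8);sl=np.s_[p[1]-r:p[1]+r,p[0]-r:p[0]+r];k[sl]=mk[n][sl]*255
  cc=cv2.findContours(k,cv2.RETR_EXTERNAL,cv2.CHAIN_APPROX_NONE)[0]
  cc=max(cc,key=cv2.contourArea)
  for z in ((.01,.034) if n=='cross' else (.023,.012)):
    L=(np.array([ray('top',q,z)[:2] for q in cc[:,0]])-np.array(c))@Rt.T*1e3
    print(n,z,L.min(0).round(1),L.max(0).round(1))
  if n=='cross': print(cv2.minAreaRect(cc))
# row neighbours, before/after, and orange cross stamp
t0=cv2.imread('pics/top0.png')
for nm,I in(('before',t0),('after',t)):
  G=cv2.cvtColor(I,cv2.COLOR_BGR2HSV);k=np.zeros(v.shape,np.uint8);k[175:222,218:305]=(G[...,1]>70)[175:222,218:305]*255
  for c in cv2.findContours(k,cv2.RETR_EXTERNAL,cv2.CHAIN_APPROX_NONE)[0]:
    if cv2.contourArea(c)>100: print(nm,cv2.boundingRect(c))
```

```text
cross 0.01 [-20.8 -34.2] [19.4 28.6]
cross 0.034 [-21. -29.] [18.1 32. ]
((369.7696533203125, 279.16851806640625), (21.36165428161621, 33.05434799194336), 77.00537872314453)
narrow 0.023 [-50.5 -50.1] [53.3 46.7]
narrow 0.012 [-50.8 -53.9] [54.4 44.2]
round 0.023 [-18.9 -16.2] [17.5 18.8]
round 0.012 [-20.  -19.6] [17. 16.]
square 0.023 [-28. -29.] [25.6 26.6]
square 0.012 [-29.2 -31.3] [25.2 24.9]
before (223, 183, 77, 33)
after (270, 189, 30, 27)
after (235, 184, 19, 26)
```

All four pieces are within about 3 mm of their recess centres. The cross stamp measures 40 x 60 mm upright, and the neighbours are untouched. Handing in.

```bash
python3 -c "
from plant import ctrl
print(ctrl.close_job())"
```

```text
the job is handed in; nothing more can be done
None
```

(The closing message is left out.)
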